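# Third hand: press the upstand against the sprung pastry board

## Robot

A 7-joint arm with a two-finger parallel gripper is mounted at the origin on a cart in front of the work surface, level with it; the furniture and walls round the work are solid. World frame = base frame: x ahead of the robot, y to its left, z up, the work surface at z = 0. Lengths are in m, angles in rad, forces in N, time in s.
With the tool pointing down it reaches from about 0.4 to 0.85 m from the base axis. Payload 10.4 kg.
Tool frame: the origin (TCP) lies between the finger pads; the fingertips stand tcp_to_tips ahead of it and the grasp point (between the pads) lies 8 mm behind it (tcp_to_tips is the distance from the TCP to the fingertips, in m); z points along the fingers, y is the line along which they close (so a half turn about z gives the same grasp; the last joint's range is limited). The gripper opens to 85 mm and grips with 20 to 120 N. Pads are 22 mm wide; open, the fingers measure 114 mm over their backs; the gripper's body (76 mm by 85 mm) begins 54 mm behind the grasp point. The pads swing forward as they close: fully open they stand 13 mm farther back than shut.
Start: joints at [1.154, 0.332, -0.065, 1.46, 0.022, 1.35, -0.088], TCP at [0.24, -0.577, 0.242] pointing down, gripper open.
Joint ranges: [-2.6, 2.6], [-0.5, 2.12], [-1.47, 1.34], [0.16, 2.42], [-1.27, 4.41], [0.06, 2.06], [-2.6, 2.6]. Speed limits (rad/s): [2.22, 2.22, 2.79, 2.79, 3.14, 3.14, 3.14].

## Interface

Orientations are given as a unit quaternion [x, y, z, w].
In Python, from workcell import * gives the robot as it stands.
- The arm moves only by the tool apply_moves, never from a script. Its argument "rows" is a list of rows, each an object of numbers: "x", "y", "z": the shift along the tool's x, y, z in mm; "ax", "ay", "az": the turn, a rotation vector about the tool's x, y, z in degrees; "gripper": the closure, from 0 (fully open) to 1 (shut). A call has 1 to 5 rows; each row shifts and turns the commanded pose from where the row before left it, along the tool's axes as they then stand; what a row does not reach is not made up. A row lasts 1/12 s, in which the tool goes at most 41.7 mm and 7.16 degrees, less where a joint would pass 70% of its speed; a pose out of reach is approached as far as the arm can. A call with a gripper value outside its range is refused whole. The fingers move at their own pace and stop on an object; "newtons" is the grip in N (left out, the last holds). Time passes only in rows, so rows that do not move let the fingers close. It gives the time, the measured TCP pose, the force, the opening and the grip force at its end, in the units of the state.
- get_obs(): the state, without advancing time (a new reading comes with each control period).
- camera(name): name is "side" or "top"; returns a dict with "color" (400x640x3 uint8, red, green, blue), "fov_y" (degrees; the focal length in pixels is half the picture's height over the tangent of half this angle, whatever the lens; pixels are square), "cx", "cy" (the principal point, pixels), "k1" (the pictures are not rectified: a ray, as slopes to the right and down, at radius r is drawn at 1 + k1 r^2 times it, then the intrinsics apply), "rvec" (rotation vector, rad) and "tvec" (3), from world to camera coordinates, as OpenCV has them. Camera axes: x right, y down, z forward; pixel columns grow to the right and rows downward; lengths in m; the calibration is good to about 2 mm. A picture is of the moment at which its call begins. There is no depth.
- hand_in(): hands the job in; it is judged then, once.
The state is a dict: "clock": time; "joint_pos": joint angles; "joint_velocities": joint speeds; "tau": joint torques, N m; "position": TCP position; "ee_rot": TCP orientation; "ft_force": force on the tool from outside, world axes, zero at the start; "torque": the same for the moment, N m; "grip_width": opening from 0.0 (shut) to 1.0 (fully open); "grasp_force": force on a finger pad.
Only numpy, scipy, OpenCV 4.12 (cv2) and the standard library are available. Lean on these libraries where they do the work, as an engineer would, in place of code of your own. Each camera call takes 0.05 s, during which the arm holds its last target. There are 200 camera calls.

## Task

Be my third hand while I screw on the upstand: pick up the loose dark batten, stand it on the jig's bed flat against the pale board's front edge, its ends even with the board's, and press gently and steadily until the board's front edge is level with the dark lines on the bed (10 mm back, about 8 N, never over 25 N). Finish while still holding it pressed there, do not let go. Leave the spice tin, round cutter and timer alone.

Things in the scene. Friction and masses are not known exactly. Their poses are not given: they have to be found in the camera images.
- upstand: loose batten of dark wood, 22 mm thick (x) x 160 long (y) x 56 mm high (z), 0.1-0.2 kg, standing on its long edge; same both ways round; two screw-hole dots low on each broad face. Origin: centre of its underside. Grip from above across the broad faces, mid-length, upper half: its lower 18 mm go against the board and one finger passes over the board's top.
- jig: fixed jig (sizes in mm): grey bed 245x200, top at z = 12. Origin: on the worktop under the middle of the unpressed board's front edge; x to the rear, z up. Bed from x = -65 to 180. Side guides (12 above bed) beside the board from x = 40 back; rear stop (24 above bed) at x = 158-178. Dark lines on the bed at x = 10, y = +-82 to 99 show where the board's front edge must be when pressed.
- board: pale wooden board 128 (x) x 160 (y) x 18 mm (z) lying on the jig's bed, its top 30 mm above the worktop. Slides only along the jig's +x, 0 to 22 mm, against springs of 0.8 N/mm starting from 0 N (10 mm = 8 N); springs back. Origin: middle of its lower front edge; axes as the jig's; front face is its plane x = 0.
- spice_tin: bystander: small round tin, 46 mm across, 48 mm high, loose; origin at the centre of its underside; leave it alone
- cutter_round: bystander: round tin cookie cutter, 56 mm across, 26 mm high, loose; origin at the centre of its underside; leave it alone
- timer: bystander: round kitchen timer, 66 mm across, 50 mm high, loose; origin at the centre of its underside; leave it alone

How it is judged:
By the outcome, as a careful person would: the job done as asked, in the order asked, and still so for the second after the job is handed in, while the arm keeps its last pose, push and grip.
It also fails if it takes over 43 s, if anything falls off the work surface, if the arm or the gripper's body presses on something with over 40 N, if the wrist force passes 120 N, or if a joint passes its speed limit or range.

## Working session

There is one attempt and no reset: what is moved stays moved. The work goes in short steps, Python scripts to look and compute and a tool call to move; the robot and the scene stay as the last step left them, time stands still between calls to the robot, and variables do not carry over. Pictures are saved under pics/ and viewed, at most 10 in all, crops included, and the job is handed in when it is done.

Besides the shell and the picture viewer there is one more tool, called as name([rows], argument=value, ...), one row to a line, values as JSON. apply_moves: Moves the arm, as the interface text tells. Its arguments: {"type":"object","properties":{"rows":{"type":"array","items":{"type":"object","properties":{"x":{"type":"number"},"y":{"type":"number"},"z":{"type":"number"},"ax":{"type":"number"},"ay":{"type":"number"},"az":{"type":"number"},"gripper":{"type":"number"}}}},"newtons":{"type":"number"}},"required":["rows"]}

```bash
mkdir -p pics; cat > h.py <<'E'
from workcell import *
import numpy as np, cv2
def K(c):
    f=200/np.tan(np.radians(c["fov_y"])/2)
    return np.array([[f,0,c["cx"]],[0,f,c["cy"]],[0,0,1.]]),np.array([c["k1"],0,0,0,0.])
def ray(c,uv,z):
    k,d=K(c); R=cv2.Rodrigues(np.array(c["rvec"],float))[0]; t=np.array(c["tvec"],float).ravel()
    p=cv2.undistortPoints(np.array(uv,float).reshape(-1,1,2),k,d).reshape(-1,2)
    r=np.c_[p,np.ones(len(p))]@R; o=-R.T@t
    return o+r*((z-o[2])/r[:,2])[:,None]
def proj(c,P):
    k,d=K(c); return cv2.projectPoints(np.array(P,float).reshape(-1,1,3),np.array(c["rvec"],float),np.array(c["tvec"],float),k,d)[0].reshape(-1,2)
def snap(n,f):
    c=camera(n); cv2.imwrite("pics/"+f,c["color"][:,:,::-1]); np.save("pics/"+f+".npy",c,allow_pickle=True); return c
def load(f): return np.load("pics/"+f+".npy",allow_pickle=True).item()
E
python3 - <<'E'
from h import *
for n in("top","side"):
    c=snap(n,n+"0.png"); print({k:v for k,v in c.items() if k!="color"})
print(get_obs())
E
```

```text
{'fov_y': 44.294652469775514, 'cx': 308.92806378402463, 'cy': 200.40200349396193, 'k1': -0.0043746572597241785, 'rvec': array([ 2.11434661, -2.13311993,  0.21984544]), 'tvec': array([-0.14040189,  0.48587829,  1.23274675])}
{'fov_y': 44.38800527318971, 'cx': 318.8678765437638, 'cy': 203.3013196605448, 'k1': 0.02804387141642447, 'rvec': array([ 2.25485991, -0.21788884,  0.07194532]), 'tvec': array([-0.53002445, -0.00142979,  1.37524613])}
{'clock': 0.1, 'joint_pos': array([ 1.15444236,  0.33275371, -0.06469944,  1.46086237,  0.02158135,
        1.34989659, -0.08848152]), 'joint_velocities': array([ 1.00068104e-03, -6.15392384e-04, -1.58958207e-03, -1.55333635e-03,
       -6.32049894e-04, -6.22948887e-04,  9.01319954e-06]), 'tau': array([ 1.18232922e-03, -6.26745486e+01,  4.88965726e-02, -3.92432106e+01,
        1.62481237e-02,  6.79163000e-03,  2.13362460e-05]), 'position': array([ 0.23966511, -0.57687251,  0.2416274 ]), 'ee_rot': array([ 9.80678816e-01,  1.95623834e-01, -1.38811726e-04, -5.96829235e-04]), 'ft_force': array([ 0.25159565, -0.00147143,  0.43062615]), 'torque': array([ 0.03434911, -0.00892773, -0.00601881]), 'grasp_force': 0.0, 'grip_width': 0.999619879678597}
```

View pics/top0.png

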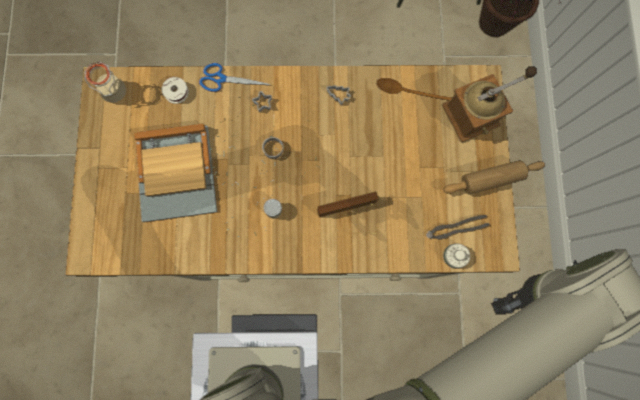

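View pics/side0.png

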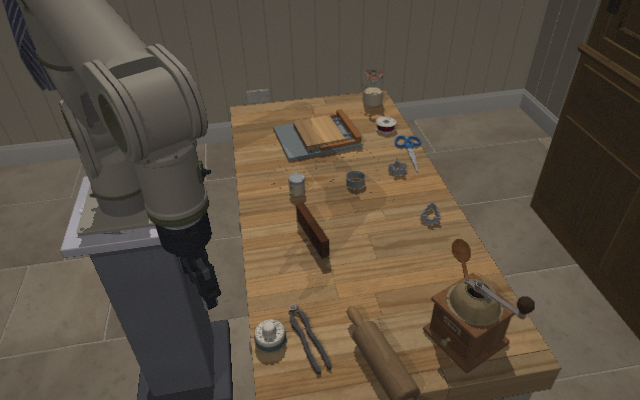

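The top view shows the batten at about (318–378, 193–216) and the board's front edge from about (146,195) to (206,190). The tin is at (273,208), the cutter at (275,147) and the timer at (458,256). Next I'll take enlarged crops to get exact corners.

```bash
python3 - <<'E'
from h import *
c=load("top0.png"); im=c["color"][:,:,::-1]
a=cv2.resize(im[120:225,130:225],None,fx=4,fy=4,interpolation=cv2.INTER_CUBIC)
b=cv2.resize(im[185:225,310:390],None,fx=4,fy=4,interpolation=cv2.INTER_CUBIC)
o=np.zeros((420,380+330,3),np.uint8);o[:,:380]=a;o[:160,385:705]=b
s=load("side0.png")["color"][:,:,::-1]
d=cv2.resize(s[200:260,285:335],None,fx=4,fy=4,interpolation=cv2.INTER_CUBIC); o[170:410,385:585]=d
cv2.imwrite("pics/crop.png",o)
R=cv2.Rodrigues(c["rvec"])[0];print(-R.T@c["tvec"])
m=(im.max(2)<110)&(im[:,:,2].astype(int)-im[:,:,0]>15); m[:185]=0;m[225:]=0;m[:,:312]=0;m[:,385:]=0
n,l,st,_=cv2.connectedComponentsWithStats(m.astype(np.uint8)); i=1+st[1:,4].argmax(); ys,xs=np.where(l==i)
r=cv2.minAreaRect(np.c_[xs,ys].astype(np.float32)); print(r,cv2.boxPoints(r)); print(ray(c,cv2.boxPoints(r),.056))
E
```

```text
[ 0.23611447 -0.12946383  1.30496898]
((350.705322265625, 206.3666229248047), (16.665903091430664, 67.14752197265625), 75.42578887939453) [[316.11502 206.75009]
 [381.1019  189.85352]
 [385.29562 205.98315]
 [320.30875 222.87973]]
[[ 0.466228   -0.16301235  0.056     ]
 [ 0.50965439 -0.33299779  0.056     ]
 [ 0.46681921 -0.34223576  0.056     ]
 [ 0.42401929 -0.17325237  0.056     ]]
```

View pics/crop.png

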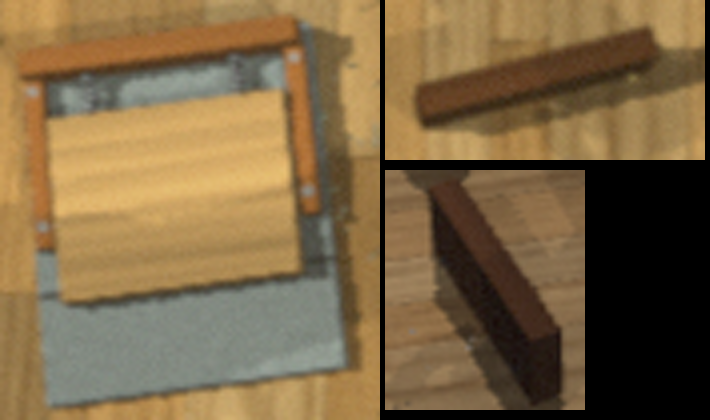

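The crops give batten top-face corners in both views. The board's front edge runs from (145.5,195.8) to (205,188.8), and the bed's front edge from (141,221.8) to (216,212.5). Now casting rays.

```bash
python3 - <<'E'
from h import *
np.set_printoptions(precision=4,suppress=True)
c=load("top0.png"); s=load("side0.png")
T=lambda L,x0,y0,ox=0,oy=0:[(x0+(u-ox+.5)/4-.5,y0+(v-oy+.5)/4-.5) for u,v in L]
print("batten top",ray(c,T([(416,87),(650,28),(655,48),(419,118)],310,185,385,0),.056))
print("batten side",ray(s,T([(430,185),(458,183),(560,330),(530,337)],285,200,385,170),.056))
b=ray(c,T([(62,303),(300,275),(285,88),(48,119)],130,120),.03); print("board",b)
e=ray(c,T([(47,407),(346,368)],130,120),.012); print("bed",e)
st=ray(c,T([(20,50),(295,16)],130,120),.036); print("stop rear",st)
for q in(b[:2],e,st): d=q[0]-q[1]; print(np.hypot(*d[:2]),np.degrees(np.arctan2(-d[0],d[1])),q.mean(0))
m=b.mean(0);print(m,np.degrees(np.arctan2(*( (b[2]+b[3]-b[0]-b[1])[[1,0]]))))
print("tin",ray(c,[(273,208)],.048),"cut",ray(c,[(275,147)],.026))
from scipy.spatial.transform import Rotation as R
print(R.from_quat(get_obs()["ee_rot"]).as_matrix())
E
```

```text
batten top [[ 0.4672 -0.1663  0.056 ]
 [ 0.505  -0.3192  0.056 ]
 [ 0.4917 -0.322   0.056 ]
 [ 0.4469 -0.1679  0.056 ]]
batten side [[ 0.4491 -0.1665  0.056 ]
 [ 0.4672 -0.1683  0.056 ]
 [ 0.5051 -0.3158  0.056 ]
 [ 0.4865 -0.318   0.056 ]]
board [[0.5052 0.2878 0.03  ]
 [0.5229 0.1315 0.03  ]
 [0.6525 0.1456 0.03  ]
 [0.6318 0.3042 0.03  ]]
bed [[0.4386 0.2998 0.012 ]
 [0.4632 0.1026 0.012 ]]
stop rear [[0.6786 0.3237 0.036 ]
 [0.7015 0.1393 0.036 ]]
0.15738482171484017 6.4782256000811556 [0.514  0.2096 0.03  ]
0.19878192203367598 7.126592736003695 [0.4509 0.2012 0.012 ]
0.1858628358291848 7.08659906412571 [0.69   0.2315 0.036 ]
[0.5781 0.2173 0.03  ] 6.79392131373785
tin [[ 0.4653 -0.0512  0.048 ]] cut [[ 0.6373 -0.0545  0.026 ]]
[[ 0.9235  0.3837 -0.0005]
 [ 0.3837 -0.9235  0.0011]
 [-0.     -0.0012 -1.    ]]
```

apply_moves([
  {"az": -6.8, "gripper": 0},
  {"az": -6.8},
  {"az": -6.8},
  {"az": -6.8},
  {"az": -6.8},
])

```text
invalid input at $.rows[0]: expected keys x, y, z, ax, ay, az, gripper
```

apply_moves([
  {"az": -6.8},
  {"az": -6.8},
  {"az": -6.8},
  {"az": -6.8},
  {"az": -6.8},
])

```text
invalid input at $.rows[0]: expected keys x, y, z, ax, ay, az, gripper
```

apply_moves([
  {"az": -6.8},
  {"az": -6.8},
  {},
])

```text
invalid input at $.rows[0]: expected keys x, y, z, ax, ay, az, gripper
```

```bash
cat >> h.py <<'E'
from scipy.spatial.transform import Rotation as Ro
np.set_printoptions(precision=4,suppress=True)
def go(x,y,z):
    o=get_obs(); M=Ro.from_quat(o["ee_rot"]).as_matrix()
    print("tool shift mm",1000*M.T@(np.array([x,y,z])-o["position"]),"tilt",M[:,2],"yaw of y",np.degrees(np.arctan2(M[1,1],M[0,1])),"pos",o["position"],"t",o["clock"],"F",o["ft_force"])
E
python3 - <<'E'
from h import *
import workcell
print([ (k,getattr(workcell,k)) for k in dir(workcell) if not k.startswith("_")])
go(.477,-.2425,.15); print(get_obs()["joint_pos"])
E
```

```text
[('MotionError', <class 'workcell.MotionError'>), ('camera', <function make.<locals>.drawn_camera at 0x7fbbc74c0360>), ('get_obs', <function make.<locals>.<lambda> at 0x7fbbc74c0860>), ('hand_in', <function connect.<locals>.done at 0x7fbbc7907a60>), ('tcp_to_tips', 0.011)]
tool shift mm [ 347.4683 -217.6055   91.8805] tilt [-0.0005  0.0011 -1.    ] yaw of y -67.43766004154077 pos [ 0.2397 -0.5769  0.2416] t 0.1 F [ 0.2516 -0.0015  0.4306]
[ 1.1544  0.3328 -0.0647  1.4609  0.0216  1.3499 -0.0885]
```

apply_moves([
  {"x": 0, "y": 0, "z": 0, "ax": 0, "ay": 0, "az": -6.8, "gripper": 0},
  {"x": 0, "y": 0, "z": 0, "ax": 0, "ay": 0, "az": -6.8, "gripper": 0},
  {"x": 0, "y": 0, "z": 0, "ax": 0, "ay": 0, "az": -6.8, "gripper": 0},
  {"x": 0, "y": 0, "z": 0, "ax": 0, "ay": 0, "az": -6.8, "gripper": 0},
  {"x": 0, "y": 0, "z": 0, "ax": 0, "ay": 0, "az": -6.8, "gripper": 0},
])

```text
clock: 0.52
position: [0.2397, -0.577, 0.2418]
ee_rot: [0.879, 0.476, 0.0, -0.0]
ft_force: [0.6, 0.5, -0.1]
grip_width: 0.998
grasp_force: 0.0
```

apply_moves([
  {"x": 0, "y": 0, "z": 0, "ax": 0, "ay": 0, "az": -6.8, "gripper": 0},
  {"x": 0, "y": 0, "z": 0, "ax": 0, "ay": 0, "az": -6.8, "gripper": 0},
  {"x": 0, "y": 0, "z": 0, "ax": 0, "ay": 0, "az": -6.8, "gripper": 0},
  {"x": 0, "y": 0, "z": 0, "ax": 0, "ay": 0, "az": -6.8, "gripper": 0},
  {"x": 0, "y": 0, "z": 0, "ax": 0, "ay": 0, "az": -6.8, "gripper": 0},
])

```text
clock: 0.93
position: [0.2397, -0.577, 0.2418]
ee_rot: [0.702, 0.713, 0.0, -0.0]
ft_force: [-0.9, 0.3, -0.7]
grip_width: 1.005
grasp_force: 0.0
```

apply_moves([
  {"x": 0, "y": 0, "z": 0, "ax": 0, "ay": 0, "az": -6.8, "gripper": 0},
  {"x": 0, "y": 0, "z": 0, "ax": 0, "ay": 0, "az": -6.8, "gripper": 0},
  {"x": 0, "y": 0, "z": 0, "ax": 0, "ay": 0, "az": 0, "gripper": 0},
])

```text
clock: 1.18
position: [0.2396, -0.577, 0.2418]
ee_rot: [0.612, 0.791, 0.0, -0.0]
ft_force: [1.0, 0.7, -0.4]
grip_width: 1.002
grasp_force: 0.0
```

```bash
python3 - <<'E'
from h import *
go(.477,-.2425,.15); print(get_obs()["joint_pos"])
E
```

```text
tool shift mm [264.4435 313.4913  92.0481] tilt [-0.0003  0.0008 -1.    ] yaw of y 14.483192427214156 pos [ 0.2396 -0.577   0.2418] t 1.1833 F [ 1.0179  0.6703 -0.3929]
[ 1.3039  0.3453 -0.2574  1.4513  0.0881  1.3571  1.2951]
```

apply_moves([
  {"x": 22, "y": 26, "z": 7, "ax": 0, "ay": 0, "az": 0, "gripper": 0},
  {"x": 22, "y": 26, "z": 7, "ax": 0, "ay": 0, "az": 0, "gripper": 0},
  {"x": 22, "y": 26, "z": 7, "ax": 0, "ay": 0, "az": 0, "gripper": 0},
  {"x": 22, "y": 26, "z": 7, "ax": 0, "ay": 0, "az": 0, "gripper": 0},
  {"x": 22, "y": 26, "z": 7, "ax": 0, "ay": 0, "az": 0, "gripper": 0},
])

```text
clock: 1.6
position: [0.3395, -0.4372, 0.2068]
ee_rot: [0.616, 0.787, -0.0, -0.0]
ft_force: [0.7, -0.7, 1.2]
grip_width: 1.001
grasp_force: 0.0
```

apply_moves([
  {"x": 22, "y": 26, "z": 7, "ax": 0, "ay": 0, "az": 0, "gripper": 0},
  {"x": 22, "y": 26, "z": 7, "ax": 0, "ay": 0, "az": 0, "gripper": 0},
  {"x": 22, "y": 26, "z": 7, "ax": 0, "ay": 0, "az": 0, "gripper": 0},
  {"x": 22, "y": 26, "z": 7, "ax": 0, "ay": 0, "az": 0, "gripper": 0},
  {"x": 22, "y": 26, "z": 7, "ax": 0, "ay": 0, "az": 0, "gripper": 0},
])

```text
clock: 2.02
position: [0.4386, -0.2988, 0.172]
ee_rot: [0.616, 0.787, -0.0, 0.0]
ft_force: [0.5, -0.5, -0.2]
grip_width: 1.001
grasp_force: 0.0
```

apply_moves([
  {"x": 22, "y": 26, "z": 7, "ax": 0, "ay": 0, "az": 0, "gripper": 0},
  {"x": 22, "y": 26, "z": 7, "ax": 0, "ay": 0, "az": 0, "gripper": 0},
  {"x": 0, "y": 0, "z": 0, "ax": 0, "ay": 0, "az": 0, "gripper": 0},
  {"x": 0, "y": 0, "z": 0, "ax": 0, "ay": 0, "az": 0, "gripper": 0},
])

```text
clock: 2.35
position: [0.4785, -0.2427, 0.1578]
ee_rot: [0.614, 0.789, 0.0, -0.001]
ft_force: [-0.5, 0.1, 0.4]
grip_width: 1.0
grasp_force: 0.0
```

```bash
python3 - <<'E'
from h import *
go(.477,-.2425,.035)
s=snap("side","s1.png"); cv2.imwrite("pics/s1c.png",cv2.resize(s["color"][150:280,240:380,::-1],None,fx=4,fy=4,interpolation=cv2.INTER_CUBIC))
E
```

```text
tool shift mm [  0.3962  -1.4029 122.8364] tilt [-0.0005  0.001  -1.    ] yaw of y 14.187602390770975 pos [ 0.4785 -0.2427  0.1578] t 2.35 F [-0.4758  0.0997  0.3947]
```

View pics/s1c.png

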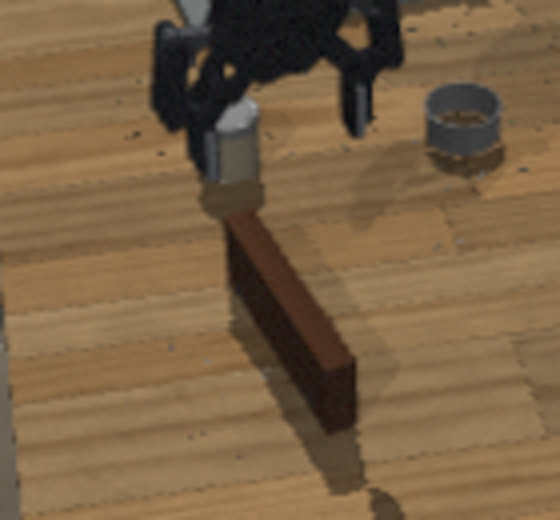

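The side crop shows the open fingers at (200,150) and (357,110), straddling the batten's line. I'll descend and close.

apply_moves([
  {"x": 0, "y": -1, "z": 30, "ax": 0, "ay": 0, "az": 0, "gripper": 0},
  {"x": 0, "y": 0, "z": 30, "ax": 0, "ay": 0, "az": 0, "gripper": 0},
  {"x": 0, "y": 0, "z": 30, "ax": 0, "ay": 0, "az": 0, "gripper": 0},
  {"x": 0, "y": 0, "z": 22, "ax": 0, "ay": 0, "az": 0, "gripper": 0},
  {"x": 0, "y": 0, "z": 10, "ax": 0, "ay": 0, "az": 0, "gripper": 0},
])

```text
clock: 2.82
position: [0.4743, -0.2461, 0.0334]
ee_rot: [0.616, 0.788, -0.001, -0.002]
ft_force: [-0.7, 0.4, 0.4]
grip_width: 1.002
grasp_force: 0.0
```

apply_moves([
  {"x": 0, "y": 0, "z": 0, "ax": 0, "ay": 0, "az": 0, "gripper": 0},
  {"x": 0, "y": 0, "z": 0, "ax": 0, "ay": 0, "az": 0, "gripper": 0.5},
  {"x": 0, "y": 0, "z": 0, "ax": 0, "ay": 0, "az": 0, "gripper": 0.6},
  {"x": 0, "y": 0, "z": 0, "ax": 0, "ay": 0, "az": 0, "gripper": 0.7},
  {"x": 0, "y": 0, "z": 0, "ax": 0, "ay": 0, "az": 0, "gripper": 0.8},
], newtons=50)

```text
clock: 3.23
position: [0.4775, -0.2456, 0.0376]
ee_rot: [0.615, 0.789, 0.0, 0.001]
ft_force: [-0.3, 0.1, 0.3]
grip_width: 0.452
grasp_force: 0.0
```

apply_moves([
  {"x": 0, "y": 0, "z": 0, "ax": 0, "ay": 0, "az": 0, "gripper": 0.9},
  {"x": 0, "y": 0, "z": 0, "ax": 0, "ay": 0, "az": 0, "gripper": 1},
  {"x": 0, "y": 0, "z": 0, "ax": 0, "ay": 0, "az": 0, "gripper": 1},
  {"x": 0, "y": 0, "z": 0, "ax": 0, "ay": 0, "az": 0, "gripper": 1},
  {"x": 0, "y": 0, "z": 0, "ax": 0, "ay": 0, "az": 0, "gripper": 1},
])

```text
clock: 3.65
position: [0.4773, -0.2453, 0.0371]
ee_rot: [0.615, 0.789, -0.0, 0.001]
ft_force: [-0.1, -0.0, 6.0]
grip_width: 0.252
grasp_force: 55.7
```

Gripped (21 mm opening, 56 N). I'll lift and turn to the jig's yaw.

apply_moves([
  {"x": 0, "y": 0, "z": -10, "ax": 0, "ay": 0, "az": 0, "gripper": 1},
  {"x": 0, "y": 0, "z": -20, "ax": 0, "ay": 0, "az": 0, "gripper": 1},
  {"x": 0, "y": 0, "z": -20, "ax": 0, "ay": 0, "az": 0, "gripper": 1},
  {"x": 0, "y": 0, "z": -20, "ax": 0, "ay": 0, "az": 0, "gripper": 1},
  {"x": 0, "y": 0, "z": -20, "ax": 0, "ay": 0, "az": 2, "gripper": 1},
])

```text
clock: 4.07
position: [0.4765, -0.2448, 0.1276]
ee_rot: [0.628, 0.778, 0.0, -0.0]
ft_force: [0.0, -0.5, -0.6]
grip_width: 0.251
grasp_force: 54.6
```

apply_moves([
  {"x": 0, "y": 0, "z": 0, "ax": 0, "ay": 0, "az": 3, "gripper": 1},
  {"x": 0, "y": 0, "z": 0, "ax": 0, "ay": 0, "az": 2.3, "gripper": 1},
  {"x": 0, "y": 0, "z": 0, "ax": 0, "ay": 0, "az": 0, "gripper": 1},
  {"x": 0, "y": 0, "z": 0, "ax": 0, "ay": 0, "az": 0, "gripper": 1},
])

```text
clock: 4.4
position: [0.4766, -0.2449, 0.1265]
ee_rot: [0.663, 0.749, -0.0, -0.0]
ft_force: [-0.5, 0.1, -1.5]
grip_width: 0.248
grasp_force: 54.7
```

```bash
python3 - <<'E'
from h import *
go(.48,.206,.127); print(get_obs()["grasp_force"])
E
```

```text
tool shift mm [447.2205  57.9462  -0.5059] tilt [-0.0003  0.     -1.    ] yaw of y 6.9482688975858435 pos [ 0.4766 -0.2449  0.1265] t 4.4 F [-0.4693  0.0968 -1.4614]
54.66889142990112
```

apply_moves([
  {"x": 15, "y": 2, "z": 0, "ax": 0, "ay": 0, "az": 0, "gripper": 1},
  {"x": 30, "y": 4, "z": 0, "ax": 0, "ay": 0, "az": 0, "gripper": 1},
  {"x": 33, "y": 4, "z": 0, "ax": 0, "ay": 0, "az": 0, "gripper": 1},
  {"x": 33, "y": 4, "z": 0, "ax": 0, "ay": 0, "az": 0, "gripper": 1},
  {"x": 33, "y": 4, "z": 0, "ax": 0, "ay": 0, "az": 0, "gripper": 1},
])

```text
clock: 4.82
position: [0.4769, -0.0978, 0.1262]
ee_rot: [0.663, 0.749, -0.0, -0.0]
ft_force: [1.2, 0.2, -1.8]
grip_width: 0.245
grasp_force: 54.7
```

apply_moves([
  {"x": 33, "y": 4, "z": 0, "ax": 0, "ay": 0, "az": 0, "gripper": 1},
  {"x": 33, "y": 4, "z": 0, "ax": 0, "ay": 0, "az": 0, "gripper": 1},
  {"x": 33, "y": 4, "z": 0, "ax": 0, "ay": 0, "az": 0, "gripper": 1},
  {"x": 33, "y": 4, "z": 0, "ax": 0, "ay": 0, "az": 0, "gripper": 1},
  {"x": 33, "y": 4, "z": 0, "ax": 0, "ay": 0, "az": 0, "gripper": 1},
])

```text
clock: 5.23
position: [0.4768, 0.0683, 0.1263]
ee_rot: [0.663, 0.749, -0.0, 0.0]
ft_force: [0.8, 0.2, -2.1]
grip_width: 0.251
grasp_force: 54.7
```

apply_moves([
  {"x": 33, "y": 4, "z": 0, "ax": 0, "ay": 0, "az": 0, "gripper": 1},
  {"x": 33, "y": 4, "z": 0, "ax": 0, "ay": 0, "az": 0, "gripper": 1},
  {"x": 33, "y": 4, "z": 0, "ax": 0, "ay": 0, "az": 0, "gripper": 1},
  {"x": 25, "y": 4, "z": 0, "ax": 0, "ay": 0, "az": 0, "gripper": 1},
  {"x": 14, "y": 3, "z": 0, "ax": 0, "ay": 0, "az": 0, "gripper": 1},
])

```text
clock: 5.65
position: [0.4784, 0.2097, 0.1264]
ee_rot: [0.661, 0.75, 0.0, -0.001]
ft_force: [-0.2, -0.7, -0.8]
grip_width: 0.245
grasp_force: 54.7
```

apply_moves([
  {"x": 0, "y": 0, "z": 8, "ax": 0, "ay": 0, "az": 0, "gripper": 1},
  {"x": 0, "y": 0, "z": 16, "ax": 0, "ay": 0, "az": 0, "gripper": 1},
  {"x": 0, "y": 0, "z": 16, "ax": 0, "ay": 0, "az": 0, "gripper": 1},
  {"x": 0, "y": 0, "z": 0, "ax": 0, "ay": 0, "az": 0, "gripper": 1},
  {"x": 0, "y": 0, "z": 0, "ax": 0, "ay": 0, "az": 0, "gripper": 1},
])

```text
clock: 6.07
position: [0.4791, 0.2049, 0.0856]
ee_rot: [0.663, 0.748, -0.001, -0.001]
ft_force: [-0.1, -0.5, -0.5]
grip_width: 0.252
grasp_force: 54.6
```

```bash
python3 - <<'E'
from h import *
go(.492,.2065,.05)
s=snap("side","s2.png");c=snap("top","t2.png")
a=cv2.resize(s["color"][75:170,260:370,::-1],None,fx=4,fy=4,interpolation=cv2.INTER_CUBIC)
b=cv2.resize(c["color"][120:230,130:220,::-1],None,fx=4,fy=4,interpolation=cv2.INTER_CUBIC)
o=np.zeros((440,800,3),np.uint8);o[:380,:440]=a;o[:,440:800]=b;cv2.imwrite("pics/c2.png",o)
E
```

```text
tool shift mm [ 0.0291 13.0972 35.6184] tilt [-0.0022 -0.0007 -1.    ] yaw of y 6.89044242717988 pos [0.4791 0.2049 0.0856] t 6.0667 F [-0.0747 -0.5191 -0.5018]
```

View pics/c2.png

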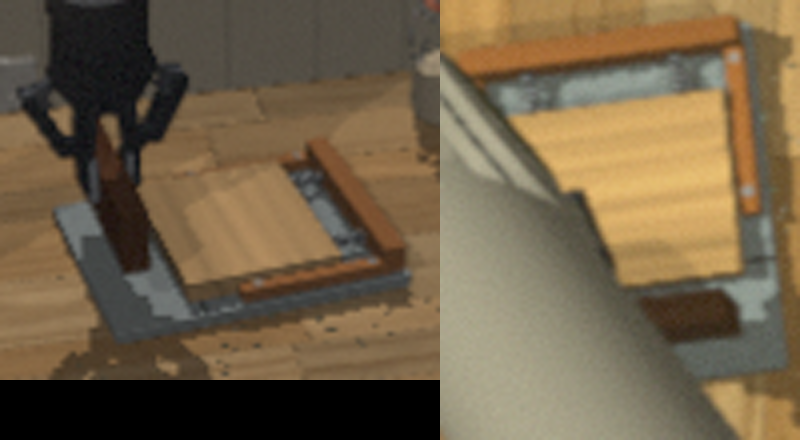

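The side crop shows the batten's right end bottom at about (127,273)–(149,268) and the board's right-front corner at (189,285). The top crop shows the batten's right end at (722,290)/(740,308)/(738,333) and the board corner at (742,272). Comparing these in jig axes.

```bash
python3 - <<'E'
from h import *
s=load("s2.png");c=load("t2.png")
th=np.radians(7.0);J=np.array([[np.cos(th),np.sin(th)],[-np.sin(th),np.cos(th)]]);o=np.array([.5148,.2093])
T=lambda L,x0,y0,ox=0,oy=0:[(x0+(u-ox+.5)/4-.5,y0+(v-oy+.5)/4-.5) for u,v in L]
j=lambda p:(1000*(J@(p[:,:2]-o).T).T).round(1).tolist()
print("TCP",j(get_obs()["position"][None]))
S=lambda L,z:j(ray(s,T(L,260,75),z)); C=lambda L,z:j(ray(c,T(L,130,120,440,0),z))
print("side batten bot",S([(127,273),(149,268)],.0485),"board R front, R rear",S([(189,285),(340,248)],.030),"bed front R",S([(122,342)],.012))
print("top batten bot",C([(740,308),(738,333)],.0485),"top",C([(722,290)],.1045),"board",C([(742,272),(725,90)],.03),"bed",C([(786,368)],.012))
# expected pixel if TCP-centred batten
E
```

```text
TCP [[-34.8, 0.4]]
side batten bot [[-44.9, -71.3], [-27.1, -70.1]] board R front, R rear [[2.7, -75.7], [131.3, -64.2]] bed front R [[-60.9, -108.0]]
top batten bot [[-28.0, -79.5], [-44.3, -76.7]] top [[-28.0, -79.4]] board [[0.4, -79.8], [127.5, -79.8]] bed [[-64.2, -99.7]]
```

apply_moves([
  {"x": -1, "y": 5, "z": 6, "ax": 0, "ay": 0, "az": 0, "gripper": 1},
  {"x": 0, "y": 5, "z": 10, "ax": 0, "ay": 0, "az": 0, "gripper": 1},
  {"x": 0, "y": 0, "z": 10, "ax": 0, "ay": 0, "az": 0, "gripper": 1},
  {"x": 0, "y": 0, "z": 6, "ax": 0, "ay": 0, "az": 0, "gripper": 1},
  {"x": 0, "y": 0, "z": 1, "ax": 0, "ay": 0, "az": 0, "gripper": 1},
])

```text
clock: 6.58
position: [0.489, 0.2053, 0.0514]
ee_rot: [0.663, 0.748, -0.001, -0.001]
ft_force: [-1.0, -0.2, -0.7]
grip_width: 0.248
grasp_force: 54.6
```

apply_moves([
  {"x": 0, "y": 0, "z": 0, "ax": 0, "ay": 0, "az": 0, "gripper": 1},
  {"x": 0, "y": 0, "z": 0, "ax": 0, "ay": 0, "az": 0, "gripper": 1},
  {"x": 0, "y": 0, "z": 0, "ax": 0, "ay": 0, "az": 0, "gripper": 1},
])

```text
clock: 6.83
position: [0.4902, 0.2059, 0.0537]
ee_rot: [0.663, 0.748, 0.0, 0.0]
ft_force: [0.3, -0.2, -1.5]
grip_width: 0.244
grasp_force: 54.6
```

apply_moves([
  {"x": 0, "y": 0, "z": 1, "ax": 0, "ay": 0, "az": 0, "gripper": 1},
  {"x": 0, "y": 0, "z": 0, "ax": 0, "ay": 0, "az": 0, "gripper": 1},
  {"x": 0, "y": 0, "z": 0, "ax": 0, "ay": 0, "az": 0, "gripper": 1},
])

```text
clock: 7.08
position: [0.4901, 0.2057, 0.0525]
ee_rot: [0.664, 0.748, 0.0, 0.0]
ft_force: [0.6, 1.1, -2.1]
grip_width: 0.249
grasp_force: 54.6
```

apply_moves([
  {"x": 0, "y": 0, "z": 2, "ax": 0, "ay": 0, "az": 0, "gripper": 1},
  {"x": 0, "y": 0, "z": 0, "ax": 0, "ay": 0, "az": 0, "gripper": 1},
  {"x": 0, "y": 0, "z": 0, "ax": 0, "ay": 0, "az": 0, "gripper": 1},
])

```text
clock: 7.33
position: [0.4899, 0.2056, 0.0502]
ee_rot: [0.664, 0.748, -0.0, -0.0]
ft_force: [0.6, 0.3, -1.8]
grip_width: 0.245
grasp_force: 54.6
```

apply_moves([
  {"x": 0, "y": 0, "z": 1, "ax": 0, "ay": 0, "az": 0, "gripper": 1},
  {"x": 0, "y": 0, "z": 0, "ax": 0, "ay": 0, "az": 0, "gripper": 1},
  {"x": 0, "y": 0, "z": 0, "ax": 0, "ay": 0, "az": 0, "gripper": 1},
])

```text
clock: 7.58
position: [0.49, 0.2057, 0.0493]
ee_rot: [0.664, 0.748, -0.0, 0.0]
ft_force: [0.4, 0.6, -1.4]
grip_width: 0.252
grasp_force: 54.6
```

apply_moves([
  {"x": 0, "y": 0, "z": 0.5, "ax": 0, "ay": 0, "az": 0, "gripper": 1},
  {"x": 0, "y": 0, "z": 0, "ax": 0, "ay": 0, "az": 0, "gripper": 1},
  {"x": 0, "y": 0, "z": 0, "ax": 0, "ay": 0, "az": 0, "gripper": 1},
])

```text
clock: 7.83
position: [0.4901, 0.2057, 0.0491]
ee_rot: [0.664, 0.748, -0.0, 0.0]
ft_force: [-1.0, -1.0, 4.8]
grip_width: 0.248
grasp_force: 55.3
```

apply_moves([
  {"x": 0, "y": 0, "z": 0.4, "ax": 0, "ay": 0, "az": 0, "gripper": 1},
  {"x": 0, "y": 0, "z": 0, "ax": 0, "ay": 0, "az": 0, "gripper": 1},
  {"x": 0, "y": 0, "z": 0, "ax": 0, "ay": 0, "az": 0, "gripper": 1},
])

```text
clock: 8.08
position: [0.4901, 0.2058, 0.0491]
ee_rot: [0.664, 0.748, -0.0, 0.0]
ft_force: [-5.4, -2.5, 10.4]
grip_width: 0.248
grasp_force: 56.4
```

```bash
python3 - <<'E'
from h import *
go(.4925,.2065,.049)
s=snap("side","s3.png");c=snap("top","t3.png")
a=cv2.resize(s["color"][75:165,265:360,::-1],None,fx=5,fy=5,interpolation=cv2.INTER_CUBIC)
b=cv2.resize(c["color"][170:220,170:220,::-1],None,fx=6,fy=6,interpolation=cv2.INTER_CUBIC)
o=np.zeros((450,780,3),np.uint8);o[:450,:475]=a;o[:300,480:]=b;cv2.imwrite("pics/c3.png",o)
E
```

```text
tool shift mm [0.4434 2.4917 0.0713] tilt [ 0.0003 -0.0005 -1.    ] yaw of y 6.864894931138874 pos [0.4901 0.2058 0.0491] t 8.0833 F [-5.3585 -2.4543 10.3644]
```

View pics/c3.png

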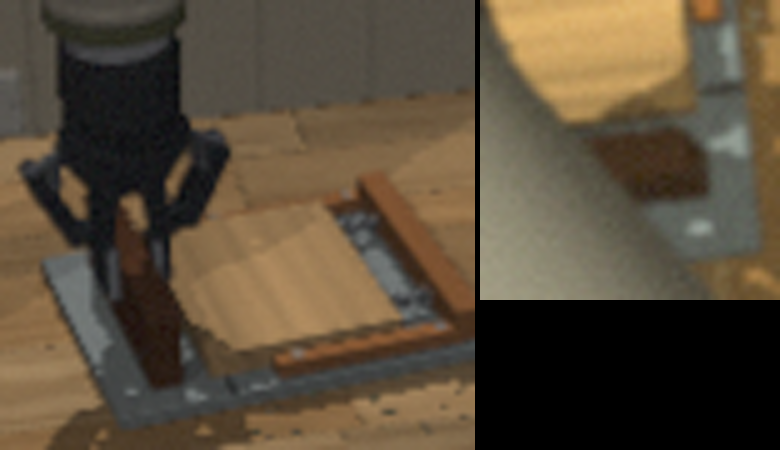

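The top crop shows the batten's right end at (708,150)–(706,195), the board corner at about (693,112) and the right dark line at about (720,88). Now comparing ends, board yaw and batten yaw.

```bash
python3 - <<'E'
from h import *
s=load("s3.png");c=load("t3.png")
th=np.radians(7.0);J=np.array([[np.cos(th),np.sin(th)],[-np.sin(th),np.cos(th)]]);o=np.array([.5148,.2093])
j=lambda p:(1000*(J@(p[:,:2]-o).T).T).round(1).tolist()
C=lambda L,z:j(ray(c,[(170+(u-480+.5)/6-.5,170+(v+.5)/6-.5) for u,v in L],z))
S=lambda L,z:j(ray(s,[(265+(u+.5)/5-.5,75+(v+.5)/5-.5) for u,v in L],z))
print("bat bot",C([(708,150),(706,195)],.012),"top",C([(688,130)],.068),"board",C([(693,112),(688,30)],.03),"line R",C([(735,86),(700,90)],.012),"bed R front",C([(762,247)],.012))
print("side bat bot",S([(153,386),(181,382)],.012),"board",S([(242,348)],.03),"bedRF",S([(124,424)],.012),"line",S([(228,376),(236,390)],.012))
print("TCP",j(get_obs()["position"][None]))
E
```

```text
bat bot [[-15.0, -81.4], [-35.3, -78.6]] top [[-18.3, -83.3]] board [[-1.2, -79.5], [36.3, -80.7]] line R [[12.7, -96.1], [12.9, -80.4]] bed R front [[-62.0, -101.1]]
side bat bot [[-34.2, -69.1], [-16.4, -70.6]] board [[23.4, -72.9]] bedRF [[-62.0, -103.5]] line [[13.3, -73.9], [13.6, -90.6]]
TCP [[-24.9, -0.5]]
```

apply_moves([
  {"x": 0, "y": 0, "z": -0.7, "ax": 0, "ay": 0, "az": 0, "gripper": 1},
  {"x": 0, "y": 2, "z": 0, "ax": 0, "ay": 0, "az": 0, "gripper": 1},
  {"x": 0, "y": 3, "z": 0, "ax": 0, "ay": 0, "az": 0, "gripper": 1},
  {"x": 0, "y": 3, "z": 0, "ax": 0, "ay": 0, "az": 0, "gripper": 1},
  {"x": 0, "y": 0, "z": 0, "ax": 0, "ay": 0, "az": 0, "gripper": 1},
])

```text
clock: 8.6
position: [0.4984, 0.2068, 0.0491]
ee_rot: [0.664, 0.748, 0.0, -0.0]
ft_force: [-0.3, 0.1, 3.0]
grip_width: 0.25
grasp_force: 55.4
```

apply_moves([
  {"x": 0, "y": 1, "z": 0, "ax": 0, "ay": 0, "az": 0, "gripper": 1},
  {"x": 0, "y": 1, "z": 0, "ax": 0, "ay": 0, "az": 0, "gripper": 1},
  {"x": 0, "y": 0, "z": 0, "ax": 0, "ay": 0, "az": 0, "gripper": 1},
  {"x": 0, "y": 0, "z": 0, "ax": 0, "ay": 0, "az": 0, "gripper": 1},
])

```text
clock: 8.93
position: [0.4995, 0.207, 0.0491]
ee_rot: [0.663, 0.748, -0.0, -0.0]
ft_force: [-3.7, -0.3, 5.5]
grip_width: 0.246
grasp_force: 55.6
```

apply_moves([
  {"x": 0, "y": 1, "z": 0, "ax": 0, "ay": 0, "az": 0, "gripper": 1},
  {"x": 0, "y": 1, "z": 0, "ax": 0, "ay": 0, "az": 0, "gripper": 1},
  {"x": 0, "y": 0, "z": 0, "ax": 0, "ay": 0, "az": 0, "gripper": 1},
  {"x": 0, "y": 0, "z": 0, "ax": 0, "ay": 0, "az": 0, "gripper": 1},
])

```text
clock: 9.27
position: [0.5017, 0.2073, 0.0491]
ee_rot: [0.663, 0.748, -0.0, -0.0]
ft_force: [-4.7, -0.0, 4.6]
grip_width: 0.251
grasp_force: 55.5
```

apply_moves([
  {"x": 0, "y": 1, "z": 0, "ax": 0, "ay": 0, "az": 0, "gripper": 1},
  {"x": 0, "y": 1, "z": 0, "ax": 0, "ay": 0, "az": 0, "gripper": 1},
  {"x": 0, "y": 0, "z": 0, "ax": 0, "ay": 0, "az": 0, "gripper": 1},
  {"x": 0, "y": 0, "z": 0, "ax": 0, "ay": 0, "az": 0, "gripper": 1},
])

```text
clock: 9.6
position: [0.5039, 0.2075, 0.0491]
ee_rot: [0.664, 0.748, 0.0, -0.0]
ft_force: [-2.6, -0.1, 4.2]
grip_width: 0.247
grasp_force: 55.4
```

apply_moves([
  {"x": 0, "y": 1, "z": -0.2, "ax": 0, "ay": 0, "az": 0, "gripper": 1},
  {"x": 0, "y": 1, "z": 0, "ax": 0, "ay": 0, "az": 0, "gripper": 1},
  {"x": 0, "y": 0, "z": 0, "ax": 0, "ay": 0, "az": 0, "gripper": 1},
  {"x": 0, "y": 0, "z": 0, "ax": 0, "ay": 0, "az": 0, "gripper": 1},
])

```text
clock: 9.93
position: [0.5061, 0.2075, 0.0491]
ee_rot: [0.664, 0.748, 0.0, 0.0]
ft_force: [-1.1, 0.0, -1.4]
grip_width: 0.248
grasp_force: 54.8
```

apply_moves([
  {"x": 0, "y": 1, "z": 0, "ax": 0, "ay": 0, "az": 0, "gripper": 1},
  {"x": 0, "y": 1, "z": 0, "ax": 0, "ay": 0, "az": 0, "gripper": 1},
  {"x": 0, "y": 0, "z": 0, "ax": 0, "ay": 0, "az": 0, "gripper": 1},
  {"x": 0, "y": 0, "z": 0, "ax": 0, "ay": 0, "az": 0, "gripper": 1},
])

```text
clock: 10.27
position: [0.5078, 0.2077, 0.0491]
ee_rot: [0.663, 0.748, -0.0, -0.0]
ft_force: [-1.0, -1.0, -0.8]
grip_width: 0.246
grasp_force: 54.7
```

apply_moves([
  {"x": 0, "y": 1, "z": 0, "ax": 0, "ay": 0, "az": 0, "gripper": 1},
  {"x": 0, "y": 1, "z": 0, "ax": 0, "ay": 0, "az": 0, "gripper": 1},
  {"x": 0, "y": 0, "z": 0, "ax": 0, "ay": 0, "az": 0, "gripper": 1},
  {"x": 0, "y": 0, "z": 0, "ax": 0, "ay": 0, "az": 0, "gripper": 1},
])

```text
clock: 10.6
position: [0.5097, 0.208, 0.0491]
ee_rot: [0.663, 0.748, -0.0, -0.0]
ft_force: [-2.6, -2.6, -1.0]
grip_width: 0.249
grasp_force: 54.7
```

```bash
python3 - <<'E'
from h import *
for i in range(1):
    o=get_obs();print(o["position"],o["ft_force"],o["torque"])
s=snap("side","s4.png");c=snap("top","t4.png")
a=cv2.resize(s["color"][75:165,265:360,::-1],None,fx=5,fy=5,interpolation=cv2.INTER_CUBIC)
b=cv2.resize(c["color"][170:220,170:220,::-1],None,fx=6,fy=6,interpolation=cv2.INTER_CUBIC)
o=np.zeros((450,780,3),np.uint8);o[:450,:475]=a;o[:300,480:]=b;cv2.imwrite("pics/c4.png",o)
E
```

```text
[0.5097 0.208  0.0491] [-2.6078 -2.5683 -1.0378] [-0.3623  0.762   0.276 ]
```

View pics/c4.png

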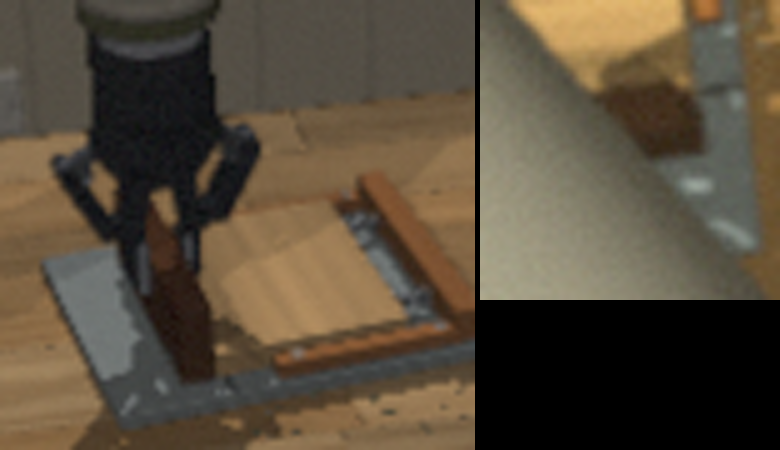

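The side crop shows the batten against the board, with the rear bottom at about (214,376) and the line at (228,378). The force (about 2.6 N) suggests 2–3 mm of press, so I'll continue.

apply_moves([
  {"x": 0, "y": 1, "z": 0, "ax": 0, "ay": 0, "az": 0, "gripper": 1},
  {"x": 0, "y": 1, "z": 0, "ax": 0, "ay": 0, "az": 0, "gripper": 1},
  {"x": 0, "y": 0, "z": 0, "ax": 0, "ay": 0, "az": 0, "gripper": 1},
  {"x": 0, "y": 0, "z": 0, "ax": 0, "ay": 0, "az": 0, "gripper": 1},
])

```text
clock: 11.03
position: [0.5116, 0.2082, 0.0491]
ee_rot: [0.663, 0.748, -0.0, -0.0]
ft_force: [-4.7, -1.9, -0.8]
grip_width: 0.247
grasp_force: 54.7
```

apply_moves([
  {"x": 0, "y": 1, "z": 0, "ax": 0, "ay": 0, "az": 0, "gripper": 1},
  {"x": 0, "y": 1, "z": 0, "ax": 0, "ay": 0, "az": 0, "gripper": 1},
  {"x": 0, "y": 0, "z": 0, "ax": 0, "ay": 0, "az": 0, "gripper": 1},
  {"x": 0, "y": 0, "z": 0, "ax": 0, "ay": 0, "az": 0, "gripper": 1},
])

```text
clock: 11.37
position: [0.5134, 0.2084, 0.0491]
ee_rot: [0.663, 0.748, -0.001, -0.0]
ft_force: [-5.6, -3.0, 0.5]
grip_width: 0.246
grasp_force: 54.9
```

apply_moves([
  {"x": 0, "y": 1, "z": 0, "ax": 0, "ay": 0, "az": 0, "gripper": 1},
  {"x": 0, "y": 0, "z": 0, "ax": 0, "ay": 0, "az": 0, "gripper": 1},
  {"x": 0, "y": 0, "z": 0, "ax": 0, "ay": 0, "az": 0, "gripper": 1},
  {"x": 0, "y": 0, "z": 0, "ax": 0, "ay": 0, "az": 0, "gripper": 1},
  {"x": 0, "y": 0, "z": 0, "ax": 0, "ay": 0, "az": 0, "gripper": 1},
])

```text
clock: 11.78
position: [0.5143, 0.2085, 0.0491]
ee_rot: [0.663, 0.748, -0.001, -0.0]
ft_force: [-6.6, -2.8, 0.8]
grip_width: 0.247
grasp_force: 55.1
```

```bash
python3 - <<'E'
from h import *
o=get_obs();print(o["position"],o["ft_force"],o["torque"]); go(.5165,.209,.049)
s=snap("side","s5.png");c=snap("top","t5.png")
a=cv2.resize(s["color"][110:165,290:345,::-1],None,fx=8,fy=8,interpolation=cv2.INTER_CUBIC)
b=cv2.resize(c["color"][170:210,185:220,::-1],None,fx=9,fy=9,interpolation=cv2.INTER_CUBIC)
o=np.zeros((440,770,3),np.uint8);o[:,:440]=a;o[:360,450:765]=b;cv2.imwrite("pics/c5.png",o)
E
```

```text
[0.5143 0.2085 0.0491] [-6.5536 -2.795   0.7627] [-0.5427  1.5354  0.5059]
tool shift mm [0.2173 2.2831 0.1309] tilt [-0.0012 -0.0008 -1.    ] yaw of y 6.89019231961109 pos [0.5143 0.2085 0.0491] t 11.7833 F [-6.5536 -2.795   0.7627]
```

View pics/c5.png

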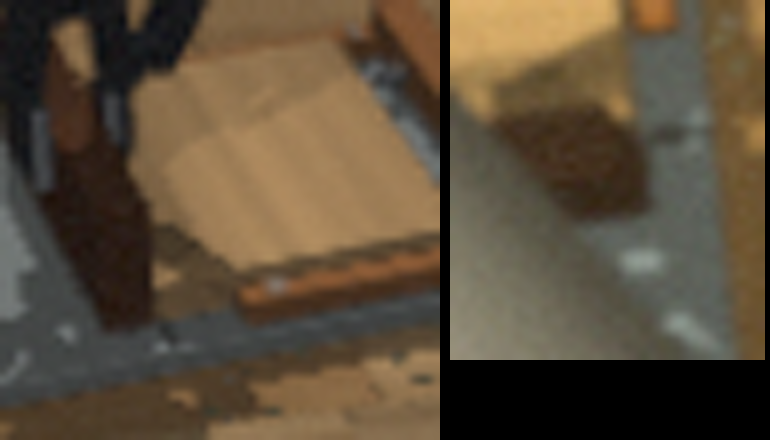

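The side crop shows the batten's rear bottom corner at (152,320) and the line from about (162,325) to (178,345). The top crop shows the front bottom corner at (648,208), the rear at about (643,150) and the line at (650–705,133).

```bash
python3 - <<'E'
from h import *
s=load("s5.png");c=load("t5.png")
th=np.radians(7.0);J=np.array([[np.cos(th),np.sin(th)],[-np.sin(th),np.cos(th)]]);o=np.array([.5148,.2093])
j=lambda p:(1000*(J@(p[:,:2]-o).T).T).round(1).tolist()
C=lambda L,z:j(ray(c,[(185+(u-450+.5)/9-.5,170+(v+.5)/9-.5) for u,v in L],z))
S=lambda L,z:j(ray(s,[(290+(u+.5)/8-.5,110+(v+.5)/8-.5) for u,v in L],z))
print("side bat front/rear",S([(105,330),(152,320)],.012),"line",S([(162,325),(178,345)],.012))
print("top bat rear/front",C([(645,150),(648,208)],.012),"line",C([(655,134),(705,131)],.012))
print("board R edge",C([(632,90),(625,10)],.03), "bat top rear R",C([(600,103)],.068))
print("TCP",j(get_obs()["position"][None]))
# line pixel location: darkest row along columns right of the batten, several images
for f in("t0","t3","t4","t5"):
    im=(load("top0.png") if f=="t0" else load(f+".png"))["color"].sum(2).astype(float)
    r=im[178:192,207:212].mean(1); d=r.mean()-r; print(f,r.round())
E
```

```text
side bat front/rear [[-10.5, -71.6], [8.9, -70.9]] line [[11.6, -75.6], [13.5, -91.1]]
top bat rear/front [[8.4, -79.9], [-9.4, -79.2]] line [[12.9, -83.3], [11.9, -98.2]]
board R edge [[22.5, -80.8], [47.1, -81.0]] bat top rear R [[9.7, -78.0]]
TCP [[-0.7, -0.7]]
t0 [281. 258. 255. 257. 255. 239. 195. 191. 226. 234. 236. 285. 375. 395.]
t3 [331. 308. 306. 308. 299. 266. 209. 209. 262. 276. 276. 280. 280. 292.]
t4 [285. 280. 283. 280. 276. 265. 214. 222. 272. 279. 270. 270. 273. 269.]
t5 [281. 283. 287. 283. 287. 275. 222. 222. 271. 276. 263. 268. 268. 266.]
```

apply_moves([
  {"x": 0, "y": 0.8, "z": 0, "ax": 0, "ay": 0, "az": 0, "gripper": 1},
  {"x": 0, "y": 0.8, "z": 0, "ax": 0, "ay": 0, "az": 0, "gripper": 1},
  {"x": 0, "y": 0, "z": 0, "ax": 0, "ay": 0, "az": 0, "gripper": 1},
  {"x": 0, "y": 0, "z": 0, "ax": 0, "ay": 0, "az": 0, "gripper": 1},
  {"x": 0, "y": 0, "z": 0, "ax": 0, "ay": 0, "az": 0, "gripper": 1},
])

```text
clock: 12.3
position: [0.5156, 0.2087, 0.0491]
ee_rot: [0.663, 0.748, -0.001, -0.0]
ft_force: [-7.3, -3.9, 3.6]
grip_width: 0.249
grasp_force: 55.3
```

apply_moves([
  {"x": 0, "y": 0, "z": 0, "ax": 0, "ay": 0, "az": 0, "gripper": 1},
  {"x": 0, "y": 0, "z": 0, "ax": 0, "ay": 0, "az": 0, "gripper": 1},
  {"x": 0, "y": 0, "z": 0, "ax": 0, "ay": 0, "az": 0, "gripper": 1},
])

```text
clock: 12.55
position: [0.5156, 0.2087, 0.0491]
ee_rot: [0.663, 0.748, -0.001, -0.0]
ft_force: [-9.0, -3.3, 2.2]
grip_width: 0.247
grasp_force: 55.3
```

apply_moves([
  {"x": 0, "y": 0, "z": 0, "ax": 0, "ay": 0, "az": 0, "gripper": 1},
  {"x": 0, "y": 0, "z": 0, "ax": 0, "ay": 0, "az": 0, "gripper": 1},
])

```text
clock: 12.72
position: [0.5156, 0.2087, 0.0491]
ee_rot: [0.663, 0.748, -0.001, -0.0]
ft_force: [-7.4, -3.3, 2.7]
grip_width: 0.248
grasp_force: 55.3
```

```bash
python3 - <<'E'
from h import *
c=snap("top","t6.png");s=snap("side","s6.png")
o=get_obs();print(o["position"],o["ft_force"],o["torque"])
a=cv2.resize(s["color"][110:165,290:345,::-1],None,fx=8,fy=8,interpolation=cv2.INTER_CUBIC)
b=cv2.resize(c["color"][170:210,185:220,::-1],None,fx=9,fy=9,interpolation=cv2.INTER_CUBIC)
o=np.zeros((440,770,3),np.uint8);o[:,:440]=a;o[:360,450:765]=b;o=np.clip(o*1.5,0,255).astype(np.uint8);cv2.imwrite("pics/c6.png",o)
E
```

```text
[0.5156 0.2087 0.0491] [-8.1802 -2.7673  2.7244] [-0.6508  1.8422  0.5664]
```

View pics/c6.png

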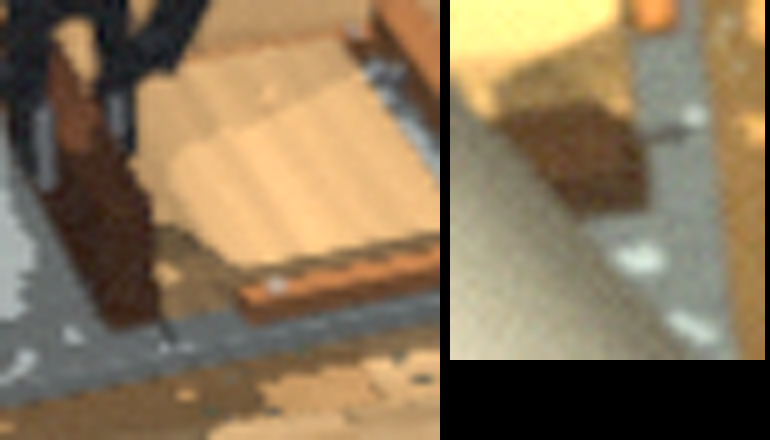

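The dark line now emerges right at the batten's rear bottom corner (159,318), and the force is about 8 N. However, the wrist moment about z (0.57 N·m at 8 N) says the contact sits at the left end, so I'll trim the yaw slightly to lie flat.

apply_moves([
  {"x": 0, "y": 0, "z": 0, "ax": 0, "ay": 0, "az": -0.3, "gripper": 1},
  {"x": 0, "y": 0, "z": 0, "ax": 0, "ay": 0, "az": 0, "gripper": 1},
  {"x": 0, "y": 0, "z": 0, "ax": 0, "ay": 0, "az": 0, "gripper": 1},
  {"x": 0, "y": 0, "z": 0, "ax": 0, "ay": 0, "az": 0, "gripper": 1},
])

```text
clock: 13.15
position: [0.5155, 0.2086, 0.0491]
ee_rot: [0.661, 0.75, -0.001, -0.0]
ft_force: [-8.1, -3.8, 3.1]
grip_width: 0.248
grasp_force: 55.4
```

```bash
python3 - <<'E'
from h import *
go(.5156,.2087,.0491);print(get_obs()["torque"])
E
```

```text
tool shift mm [0.0622 0.0787 0.0314] tilt [-0.0017 -0.0011 -1.    ] yaw of y 7.195537180079674 pos [0.5155 0.2086 0.0491] t 13.15 F [-8.064  -3.8232  3.0899]
[-0.6809  1.8725  0.4823]
```

apply_moves([
  {"x": 0, "y": 0, "z": 0, "ax": 0, "ay": 0, "az": -0.4, "gripper": 1},
  {"x": 0, "y": 0, "z": 0, "ax": 0, "ay": 0, "az": 0, "gripper": 1},
  {"x": 0, "y": 0, "z": 0, "ax": 0, "ay": 0, "az": 0, "gripper": 1},
  {"x": 0, "y": 0, "z": 0, "ax": 0, "ay": 0, "az": 0, "gripper": 1},
])

```text
clock: 13.48
position: [0.5157, 0.2086, 0.0491]
ee_rot: [0.659, 0.752, -0.001, -0.0]
ft_force: [-8.0, -1.6, 2.1]
grip_width: 0.245
grasp_force: 55.1
```

```bash
python3 - <<'E'
from h import *
go(.5156,.2087,.0491);print(get_obs()["torque"])
E
```

```text
tool shift mm [ 0.1043 -0.0731  0.0238] tilt [-0.0016 -0.0009 -1.    ] yaw of y 7.548673314767612 pos [0.5157 0.2086 0.0491] t 13.4833 F [-8.002  -1.5886  2.0554]
[-0.6608  1.738   0.0693]
```

apply_moves([
  {"x": 0, "y": 0, "z": 0, "ax": 0, "ay": 0, "az": 0, "gripper": 1},
  {"x": 0, "y": 0, "z": 0, "ax": 0, "ay": 0, "az": 0, "gripper": 1},
  {"x": 0, "y": 0, "z": 0, "ax": 0, "ay": 0, "az": 0, "gripper": 1},
])

```text
clock: 13.73
position: [0.5157, 0.2086, 0.0491]
ee_rot: [0.659, 0.752, -0.001, -0.0]
ft_force: [-8.0, -2.2, 2.8]
grip_width: 0.25
grasp_force: 55.1
```

```bash
python3 - <<'E'
from h import *
F=[]
for i in range(6):
    c=camera("top"); F.append(np.r_[get_obs()["ft_force"],get_obs()["torque"][2]])
print(np.mean(F,0)); c=snap("top","t7.png");s=snap("side","s7.png")
a=cv2.resize(s["color"][110:165,290:345,::-1],None,fx=8,fy=8,interpolation=cv2.INTER_CUBIC)
b=cv2.resize(c["color"][170:210,185:220,::-1],None,fx=9,fy=9,interpolation=cv2.INTER_CUBIC)
o=np.zeros((440,770,3),np.uint8);o[:,:440]=a;o[:360,450:765]=b;o=np.clip(o*1.5,0,255).astype(np.uint8);cv2.imwrite("pics/c7.png",o)
E
```

```text
[-7.4798 -2.8371  1.6895  0.1184]
```

View pics/c7.png

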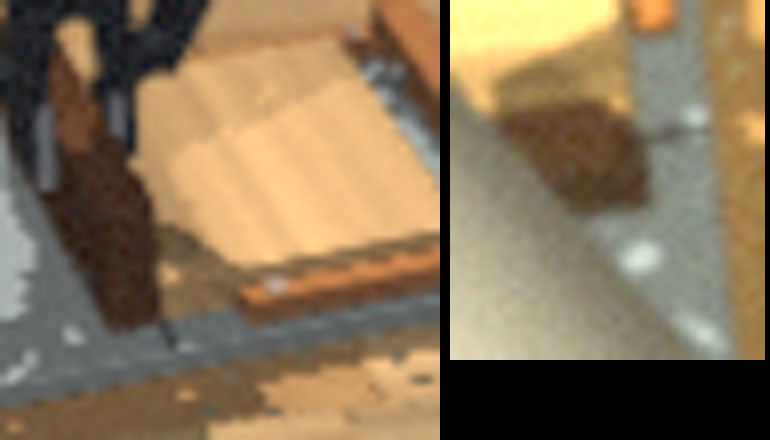

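The line still meets the batten's rear corner at (159,320), and the mean push is about 7.8 N. I'll add a 0.3 mm trim and then hand in.

apply_moves([
  {"x": 0, "y": 0.3, "z": 0, "ax": 0, "ay": 0, "az": 0, "gripper": 1},
  {"x": 0, "y": 0, "z": 0, "ax": 0, "ay": 0, "az": 0, "gripper": 1},
  {"x": 0, "y": 0, "z": 0, "ax": 0, "ay": 0, "az": 0, "gripper": 1},
  {"x": 0, "y": 0, "z": 0, "ax": 0, "ay": 0, "az": 0, "gripper": 1},
])

```text
clock: 14.47
position: [0.516, 0.2086, 0.0491]
ee_rot: [0.659, 0.752, -0.001, -0.0]
ft_force: [-7.8, -2.1, 1.7]
grip_width: 0.253
grasp_force: 55.1
```

```bash
python3 -c "
from h import *
o=get_obs();print(o['ft_force'],o['torque'][2],o['position']);print(hand_in())"
```

```text
[-7.8387 -2.0698  1.7042] 0.09167821787445389 [0.516  0.2086 0.0491]
the job is handed in; nothing more can be done
None
```

I handed the job in at 14.5 s with the batten still gripped and pressed flat against the board at about 8 N; at the right end the board's edge looks level with the dark line and the ends even to about 1 mm, but the arm hid the left end.

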